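# Loosen the label-roll clamp two turns

### The arm

A 6-joint arm with a two-finger parallel gripper is mounted at the origin on a cart in front of the work surface, level with it; the furniture and walls round the work are solid. World frame = base frame: x ahead of the robot, y to its left, z up, the work surface at z = 0. Lengths are in m, angles in rad, forces in N, time in s.
With the tool pointing down it reaches from about 0.3 to 1 m from the base axis. Payload 5.1 kg.
Tool frame: the origin (TCP) lies on the centre line of the jaws, within the pads' length; the fingertips stand 17 mm ahead of it and the grasp point (between the pads) lies 2 mm behind it; z points along the fingers, y is the line along which they close (so a half turn about z gives the same grasp; the last joint's range is limited). The gripper opens to 95 mm and grips with 3 to 60 N. Pads are 20 mm wide; open, the fingers measure 119 mm over their backs; the gripper's body (75 mm by 180 mm) begins 59 mm behind the grasp point.
Start: joints at [-1.408, 0.124, 1.65, -0, 1.367, -0.083], TCP at [0.158, -0.63, 0.232] pointing down, gripper open.
Joint ranges: [-2.61, 2.61], [-1.02, 2.33], [0.03, 2.71], [-1.35, 4.49], [0.32, 2.68], [-2.91, 2.91]. Speed limits (rad/s): [2.57, 2.57, 3.14, 3.14, 3.14, 3.14].

### API

Orientations are given as a unit quaternion [w, x, y, z].
In Python, from workcell import readout, eyes, order gives the robot as it stands. The module is installed in compiled form; this text tells all that it offers.
- The arm moves only by the tool step_arm, never from a script. Its argument "commands" is a list that holds one entry, the list of rows, each a list of 5 numbers: the opening in per cent of the stroke, from 0 (shut) to 100 (fully open), then the shift along the tool's x, y, z in cm, then the turn about the tool's z in rad. In form: [[[gripper, x, y, z, turn], ...]]. A call has 1 to 10 rows; each row is the pose to reach, as a shift and turn from the pose commanded when the call began, along the tool's axes at that moment; what a row does not reach only later rows make up. A row lasts 1/10 s, in which the tool goes at most 50 mm and 8.59 degrees, less where a joint would pass 70% of its speed; a pose out of reach is approached as far as the arm can. A call with a gripper value outside its range is refused whole. The fingers move at their own pace and stop on an object; the grip force is fixed at half the most. Time passes only in rows, so rows that repeat a pose let the fingers close. It gives the time, the measured TCP pose, the force, the opening and the grip force at its end, in the units of the state.
- readout.get_obs(): the state, without advancing time (a new reading comes with each control period).
- eyes.camera(name): name is "side" or "top" or "wrist"; returns a dict with "frame" (384x512x3 uint8, red, green, blue), "fx", "fy", "cx", "cy" (pixels), "k1" (the pictures are not rectified: a ray, as slopes to the right and down, at radius r is drawn at 1 + k1 r^2 times it, then the intrinsics apply), "rvec" (rotation vector, rad) and "tvec" (3), from world to camera coordinates, as OpenCV has them. Camera axes: x right, y down, z forward; pixel columns grow to the right and rows downward; lengths in m; the calibration is good to about 2 mm. A picture is of the moment at which its call begins. There is no depth.
- order.hand_in(): hands the job in; it is judged then, once.
The state is a dict: "time": time; "joint_pos": joint angles; "joint_vel": joint speeds; "joint_efforts": joint torques, N m; "position": TCP position; "tcp_rot": TCP orientation; "ft_force": force on the tool from outside, world axes, zero at the start; "ft_torque": the same for the moment, N m; "opening": finger opening in m; "grip_force": force on a finger pad.
Only numpy, scipy, OpenCV 4.12 (cv2) and the standard library are available. Lean on these libraries where they do the work, as an engineer would, in place of code of your own. Each camera call takes 0.05 s, during which the arm holds its last target. There are 200 camera calls.

### The job

Loosen the black clamping collar of the label-roll holder: with a fingertip, push its ridged rim round anticlockwise (seen from above) from outside, never gripping across the collar, until it stands two full turns from tight. When tight, its red mark lies under the white pointer; someone has already backed it off by less than a quarter turn, so stop when the mark comes round to the pointer for the second time. Leave the loose things around it where they lie.

Things in the scene. Friction and masses are not known exactly. Their poses are not given: they have to be found in the camera images.
- holder: Holder for a label roll, fixed to the desk: round grey foot 136 mm across, 12 mm high; on it a cream label roll 100 mm across, z 12 to 67 mm, clamped by the black collar. Origin: centre of the underside, on the vertical spindle axis. Above the collar a fixed steel cap 34 mm across bears a white pointer along the holder's own -x. Top 108 mm above the desk.
- pointer (a point): Tip of the fixed white pointer, 40 mm from the spindle axis, 103 mm above the desk.
- collar_hub (a point): On the spindle axis at mid-height of the black collar: a disc 104 mm across, 22 mm high (11 mm above and below this point), with 10 upright half-round ridges (radius 5 mm, centred 52 mm from the axis, 36 degrees apart) on its rim: 114 mm over the ridges. Underside 68 mm above the desk when tight; climbs 4 mm a turn. Outside the rim it is clear all round down to the foot.
- collar_mark (a point): Middle of the red mark on the collar's top face, a 16 x 8 mm radial bar, 42 mm from the axis, at the same angle as the middle of one ridge; it turns with the collar.
- collar (a joint): Angle the collar is backed off from tight, rad: 0 = tight, mark under the pointer; grows anticlockwise seen from above and keeps counting (6.283 = one turn, mark under the pointer again). Starts between 0.1 and 1.4; stops at 0 and 16. Stiff to turn, about 0.12 N m (2 to 3 N at the rim), and stays where it is left.
- tape: Roll of brown tape lying loose near the holder, 94 mm across, 48 mm high; origin at its underside. Not to be moved.
- note_block: Loose yellow note block, 76 x 76 x 22 mm; origin at its underside. Not to be moved.
- blue_marker: Loose marker pen with a blue cap, 132 mm long, 13 mm thick, lying along its own x; origin at its underside. Not to be moved.
- small_roll: Loose white label roll lying flat at the left, 84 mm across, 38 mm high; origin at its underside. Not to be moved.
Not all that is in view belongs to the job. There is more than one size of the holder; the one meant has the size given above.

How it is judged:
By the outcome, as a careful person would: the job done as asked, in the order asked, and still so for the second after the job is handed in, with the robot touching nothing.
It also fails if it takes over 72 s, if anything falls off the work surface, if the arm or the gripper's body presses on something with over 40 N, if the wrist force passes 120 N, or if a joint passes its speed limit or range.

## Working session

There is one attempt and no reset: what is moved stays moved. The work goes in short steps, Python scripts to look and compute and a tool call to move; the robot and the scene stay as the last step left them, time stands still between calls to the robot, and variables do not carry over. Pictures are saved under pics/ and viewed, at most 10 in all, crops included, and the job is handed in when it is done.

Besides the shell and the picture viewer there is one more tool, called after "Emit:" as name([rows], argument=value, ...), one row to a line, values as JSON. step_arm: Moves the arm, as the interface text tells. Its arguments: {"type":"object","properties":{"commands":{"type":"array"}},"required":["commands"]}

```bash
mkdir -p pics; cat > h.py <<'E'
import numpy as np,cv2
from workcell import readout,eyes,order
def cam(n,save=None):
    c=eyes.camera(n)
    if save: cv2.imwrite('pics/'+save,c['frame'][:,:,::-1])
    return c
def prep(c):
    R=cv2.Rodrigues(np.array(c['rvec'],float))[0];t=np.array(c['tvec'],float).ravel()
    K=np.array([[c['fx'],0,c['cx']],[0,c['fy'],c['cy']],[0,0,1]]);return R,t,K,np.array([c['k1'],0,0,0,0.])
def ray(c,uv):
    R,t,K,d=prep(c);p=cv2.undistortPoints(np.array([[uv]],float),K,d)[0,0]
    return -R.T@t,R.T@np.array([p[0],p[1],1])
def onz(c,uv,z):
    o,d=ray(c,uv);return o+d*(z-o[2])/d[2]
def proj(c,P):
    R,t,K,d=prep(c);return cv2.projectPoints(np.atleast_2d(np.array(P,float)),c['rvec'],np.array(t),K,d)[0][:,0]
def tri(c1,u1,c2,u2):
    o1,d1=ray(c1,u1);o2,d2=ray(c2,u2);s=np.linalg.lstsq(np.c_[d1,-d2],o2-o1,rcond=None)[0]
    a=o1+s[0]*d1;b=o2+s[1]*d2;return (a+b)/2,np.linalg.norm(a-b)
E
python3 - <<'E'
from h import *
a=cam('top')['frame'];b=cam('side')['frame']
cv2.imwrite('pics/1.png',a[:,:,::-1]);cv2.imwrite('pics/2.png',b[:,:,::-1])
s=readout.get_obs();print(s['time'],s['position'],s['tcp_rot'],s['opening'])
E
```

```text
0.1 [ 0.15805479 -0.6299284   0.23051196] [-9.39668808e-04  9.92456201e-01  1.22596110e-01 -2.36555571e-05] 0.09500327664433643
```

View pics/1.png

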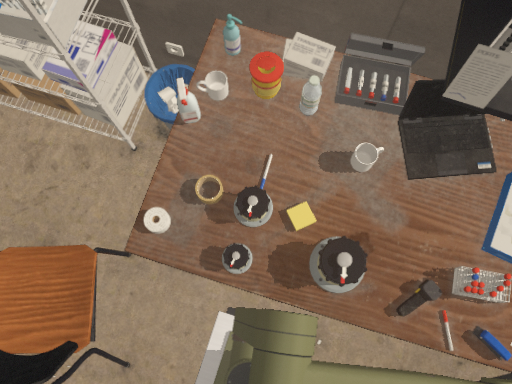

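View pics/2.png

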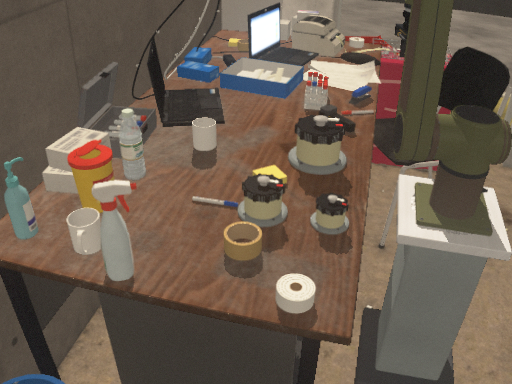

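Three holders show up in the top view: A at (253,206), foot about 38 px; B at (237,258), about 30 px; C at (338,264), about 58 px. The tape (94 mm) spans about 28 px, so a 136 mm foot should be about 40 px. That fits A, and it's also the one next to the tape, note block and blue marker. I'll measure it and confirm in a crop.

```bash
python3 - <<'E'
from h import *
c=cam('top');s=cam('side')
for n,l,r in (('A',(233,206),(273,206)),('B',(221,258),(253,258)),('C',(309,264),(369,264))):
    a=onz(c,l,.012);b=onz(c,r,.012);print(n,'foot dia',np.linalg.norm(a-b).round(3),((a+b)/2).round(3))
f=c['frame'][:,:,::-1];g=s['frame'][:,:,::-1]
im=np.hstack([cv2.resize(f[166:246,203:303],(400,320),interpolation=cv2.INTER_CUBIC),cv2.resize(g[160:240,213:313],(400,320),interpolation=cv2.INTER_CUBIC)])
cv2.imwrite('pics/3.png',im)
# red mark / white pointer / cap-ish
hsv=cv2.cvtColor(f,cv2.COLOR_BGR2HSV)
red=((hsv[...,0]<8)|(hsv[...,0]>172))&(hsv[...,1]>150)&(hsv[...,2]>90)
m=red.copy();m[:]=0;m[180:235,225:285]=red[180:235,225:285];y,x=np.nonzero(m);u=(x.mean(),y.mean());print('red',u,onz(c,u,.091),len(x))
h2=cv2.cvtColor(g,cv2.COLOR_BGR2HSV)
red=((h2[...,0]<8)|(h2[...,0]>172))&(h2[...,1]>150)&(h2[...,2]>90)
m[:]=0;m[165:235,235:295]=red[165:235,235:295];y,x=np.nonzero(m)
if len(x): u2=(x.mean(),y.mean());print('red side',u2,len(x),tri(c,u,s,u2))
E
```

```text
A foot dia 0.137 [0.516 0.158 0.012]
B foot dia 0.107 [0.331 0.155 0.012]
C foot dia 0.201 [ 0.414 -0.176  0.012]
red (np.float64(249.7), np.float64(214.1)) [0.4704732  0.15297058 0.091     ] 10
red side (np.float64(279.44444444444446), np.float64(184.94444444444446)) 18 (array([0.47015749, 0.15294212, 0.09111459]), np.float64(0.0005753913578414831))
```

View pics/3.png

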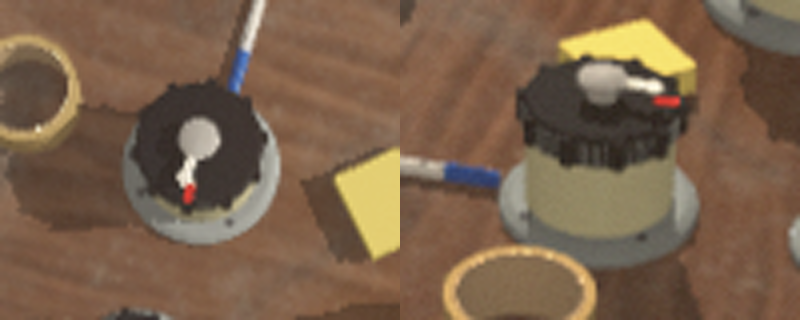

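The crop confirms A. Its foot measures 137 mm, and the red mark, just anticlockwise of the pointer, is at z = 91 mm. Cap centre is top (252.8,200.5), side (263.5,180.8). Next I'll fix the axis.

```bash
python3 - <<'E'
from h import *
c=cam('top');s=cam('side')
P,e=tri(c,(252.75,200.5),s,(263.5,180.9));print('cap',P.round(4),e)
# foot: gray ellipse from top via mask of collar: dark pixels
f=c['frame'];hsv=cv2.cvtColor(f[:,:,::-1].copy(),cv2.COLOR_BGR2HSV)
ct=P
print('foot left/right/bottom edge check')
for r,z in ((.068,.012),(.057,.09),(.017,.108)):
    q=proj(c,[[P[0]+r*np.cos(a),P[1]+r*np.sin(a),z] for a in np.arange(0,6.28,1.5708)]);print(r,((q-[203,166])*4).round().tolist())
# tip of pointer
q=onz(c,(203+184/4,166+184/4),.103);print('tip',q,np.hypot(*(q-P)[:2]),np.arctan2(*(q-P)[1::-1]))
m=np.array([.4702,.1529]);d=m-P[:2];print('mark',np.hypot(*d),np.arctan2(d[1],d[0]))
E
```

```text
cap [0.5133 0.1565 0.0986] 0.0029066325300619355
foot left/right/bottom edge check
0.068 [[225.0, 91.0], [125.0, 141.0], [176.0, 239.0], [277.0, 187.0]]
0.057 [[220.0, 78.0], [132.0, 122.0], [177.0, 208.0], [266.0, 163.0]]
0.017 [[205.0, 117.0], [178.0, 131.0], [192.0, 157.0], [219.0, 143.0]]
tip [0.47397487 0.15614225 0.103     ] 0.03931445642491464 -3.1313313590322704
mark 0.04324121065805822 -3.057182628768292
```

Emit:
step_arm([
  [[0,5,-7,-3,0],[0,10,-14,-3,0],[0,15,-21,-3,0],[0,20,-28,-3,0],[0,24,-34,-3,0],[0,28,-40,-3,0],[0,32,-46,-3,0],[0,36,-52,-3,0],[0,40,-58,-3,0],[0,44,-64,-3,0]],
])

```text
time: 1.3
position: [0.3341, -0.164, 0.2607]
tcp_rot: [0.0, 0.993, 0.122, 0.001]
ft_force: [2.3, 0.1, 0.5]
opening: 0.0203
grip_force: 0.0
```

Emit:
step_arm([
  [[0,1,-2,0,0],[0,2,-4,0,0],[0,4,-5,0,0],[0,4,-5,0,0],[0,4,-5,0,0],[0,4,-5,0,0],[0,4,-5,0,0]],
])

```text
time: 2.0
position: [0.3602, -0.1082, 0.2604]
tcp_rot: [0.0, 0.993, 0.122, -0.0]
ft_force: [0.6, 0.2, -0.7]
opening: 0.0006
grip_force: 0.0
```

```bash
python3 - <<'E'
from h import *
c=cam('wrist','4.png');s=readout.get_obs();print(s['time'],s['position'],s['tcp_rot'],s['joint_pos'],s['opening'])
R,t,K,d=prep(c);print(-R.T@t,R[2]);print(proj(c,[[.514,.157,.108],[.474,.157,.103]]))
E
```

```text
2.05 [ 0.36026141 -0.10823448  0.26039632] [ 4.12258830e-05  9.92548268e-01  1.21852079e-01 -7.63651531e-05] [-4.34718606e-01 -5.53785716e-01  2.17365224e+00 -1.50898597e-04
  1.52181220e+00  8.91773809e-01] 0.0003630562411619864
[ 0.42671272 -0.09060216  0.41493629] [-0.23933994 -0.05839217 -0.96917839]
[[ -3.82230218 -62.69668141]
 [ -2.93616965 -10.76117718]]
```

View pics/4.png

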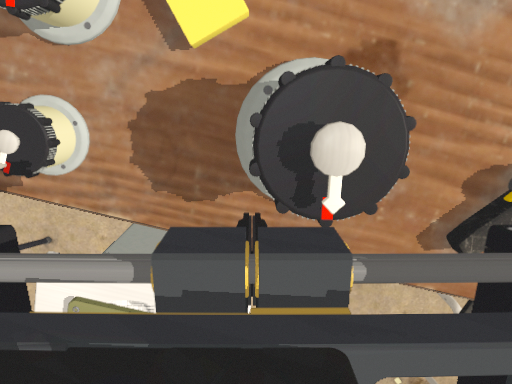

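The wrist view shows the large holder C at (335,150); target A is at the far left edge (5,140). I'm carrying on to A.

Emit:
step_arm([
  [[0,2,-4,0,0],[0,4,-8,0,0],[0,6,-12,0,0],[0,8,-16,0,0],[0,10,-20,0,0],[0,11,-22,0,0],[0,11,-22,0,0],[0,11,-22,0,0],[0,11,-22,0,0],[0,11,-22,0,0]],
])

```text
time: 3.05
position: [0.4138, 0.1313, 0.2605]
tcp_rot: [0.0, 0.993, 0.121, 0.0]
ft_force: [0.1, 0.3, 0.8]
opening: 0.0002
grip_force: 0.0
```

```bash
python3 - <<'E'
from h import *
c=cam('wrist','5.png');s=readout.get_obs();print(s['time'],s['position'],s['tcp_rot'],s['joint_pos'],s['opening'])
print(c['fx'],proj(c,[[.514,.157,.108],[.474,.157,.103]]))
p=s['position'];X=np.array([.970,.243,0]);Y=np.array([.243,-.970,0])
for z in(.017,-.02,-.06):print(z,proj(c,[p+X*a+Y*b-[0,0,z] for a in(-.01,.01) for b in(-.012,.012)]).round().tolist())
E
```

```text
3.1 [0.41377341 0.13146019 0.2605319 ] [5.98547428e-05 9.92585759e-01 1.21546208e-01 1.65204758e-04] [ 1.83940094e-01 -3.96756885e-01  2.06980391e+00 -1.40721225e-04
  1.46822328e+00  1.51105582e+00] 0.0004485460546464711
316.5905647101338 [[252.15404474  69.54877354]
 [242.12006459 112.88263388]]
0.017 [[233.0, 247.0], [274.0, 247.0], [233.0, 214.0], [275.0, 214.0]]
-0.02 [[229.0, 280.0], [279.0, 280.0], [228.0, 241.0], [280.0, 241.0]]
-0.06 [[221.0, 339.0], [289.0, 339.0], [219.0, 289.0], [290.0, 289.0]]
```

View pics/5.png

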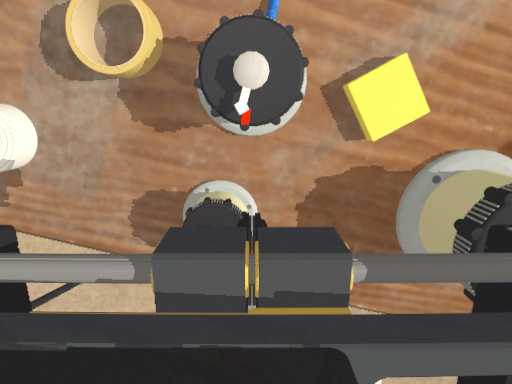

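A is at (251,70) in the wrist view, which agrees with the predicted axis. The pointer tip is at about (240,112) and the red mark at about (246,118). I'll measure both, plus the fingertip width.

```bash
python3 - <<'E'
from h import *
c=cam('wrist');f=c['frame'][:,:,::-1].copy();hsv=cv2.cvtColor(f,cv2.COLOR_BGR2HSV)
W=np.zeros(f.shape[:2],bool);W[5:140,185:320]=1
red=W&((hsv[...,0]<8)|(hsv[...,0]>172))&(hsv[...,1]>150)
y,x=np.nonzero(red);m=onz(c,(x.mean(),y.mean()),.0905)
wh=W&(hsv[...,1]<40)&(hsv[...,2]>235)
wh[:80]=0;y,x=np.nonzero(wh);k=y.argmax();print('white px',len(x),(x.mean(),y.mean()),(x[k],y[k]))
pw=onz(c,(x.mean(),y.mean()),.103)
# collar disc: dark
dk=(W&(hsv[...,2]<60)).astype(np.uint8);ct=max(cv2.findContours(dk,0,1)[0],key=cv2.contourArea)
(cx,cy),r=cv2.minEnclosingCircle(ct);print('collar',cx,cy,r);A=onz(c,(cx,cy),.0905);B=onz(c,(cx+r,cy),.0905);print(A,np.linalg.norm(A-B))
g=cv2.resize(f[0:140,185:320],None,fx=4,fy=4,interpolation=2);t=cv2.resize(f[200:300,150:220+135],None,fx=3,fy=3)
print('mark',m,'ptr',pw)
cap=onz(c,(251,69.5),.108);print('cap',cap)
for C in (A,cap):
  print('ang mark',np.arctan2(*(m-C)[1::-1]),np.hypot(*(m-C)[:2]),'ptr',np.arctan2(*(pw-C)[1::-1]),np.hypot(*(pw-C)[:2]))
o=np.zeros((560,540+360,3),np.uint8)
t=cv2.resize(f[205:305,225:280],(260,473),interpolation=2);o[:560,:540]=g[:560];o[:473,540:800]=t;cv2.imwrite('pics/6.png',o[:,:800])
E
```

```text
white px 265 (np.float64(245.0566037735849), np.float64(98.40377358490566)) (np.int64(239), np.int64(113))
collar 246.5 69.5 54.88634490966797
[0.51468754 0.16291575 0.0905    ] 0.05319254005619415
mark [0.4701787  0.15293975 0.0905    ] ptr [0.48774808 0.15755139 0.103     ]
cap [0.51381851 0.15816502 0.108     ]
ang mark -2.921101508383157 0.0456131284565054 ptr -2.9450373820976954 0.027468360736137096
ang mark -3.022423712146158 0.04395152121205776 ptr -3.1180598089718945 0.02607764731395073
```

View pics/6.png

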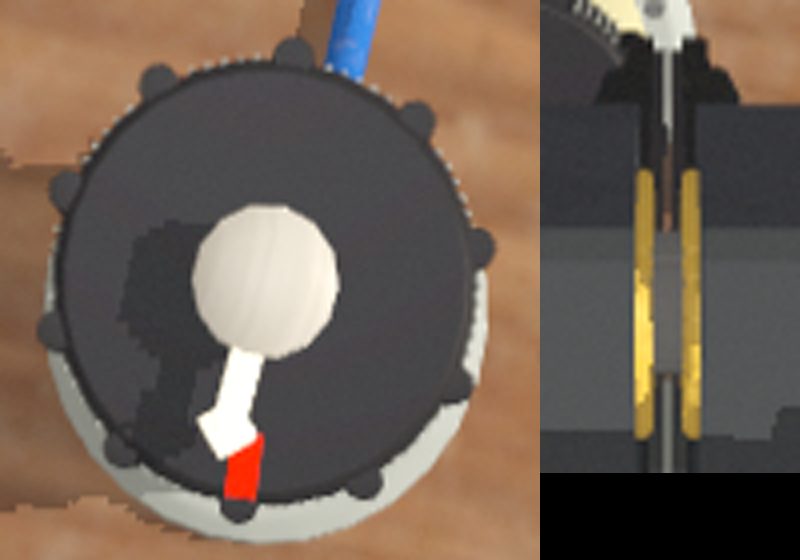

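The red mark (crop 243,468) sits slightly anticlockwise of the pointer (crop 215,440), with its ridge at crop (238,507), so the collar is backed off by about 0.1 rad. The ten ridges show clearly. Next is a planner for tangential pushing: shut fingers, with a corner tilted 20° behind a ridge.

```bash
cat > plan.py <<'E'
import json,sys,numpy as np
from workcell import readout
AX=np.array([.5138,.1572]);AL=np.radians(20);HL,HI=.011,.010
u=lambda a:np.array([np.cos(a),np.sin(a)])
def pose(th,rho,case,z):      # degrees; case -1: leading face is tool -y ; +1: tool +y
    th=np.radians(th);nl=th+np.pi/2+AL
    c=AX+rho*u(th)-HL*u(nl)-HI*u(nl+np.pi/2)
    psi=nl-np.pi/2 if case<0 else nl+np.pi/2
    return [*c,z,psi]
def meas():
    s=readout.get_obs();q=s['tcp_rot'];return [*s['position'],2*np.arctan2(q[2],q[1])]
def rows(start,poses):        # psi continuous near start's, modulo 2pi handled
    s=np.array(start);X=u(s[3]);Y=u(s[3]-np.pi/2);out=[]
    for p in poses:
        d=np.array(p[:2])-s[:2]
        out.append([0,round(float(d@X)*100,2),round(float(d@Y)*100,2),round(float(s[2]-p[2])*100,2),round(float(s[3]-p[3]),3)])
    print(json.dumps([out]).replace(' ',''))
    a=out[-1];return [*(s[:2]+X*a[1]/100+Y*a[2]/100),s[2]-a[3]/100,s[3]-a[4]]
def save(s):json.dump([float(v) for v in s],open('st','w'))
def load():return json.load(open('st'))
E
python3 - <<'E'
from h import *;from plan import *
c=cam('wrist')
q=onz(c,(185+265.1/4,265.1*0+284.6/4),.0895);print('axis from ridges',q)
for p in [(238,507),(295,52),(480,247),(52,332),(158,82),(367,483),(415,120),(123,448),(65,190),(458,385)]:
    w=onz(c,(185+p[0]/4,p[1]/4),.0895)[:2]-AX;print(np.degrees(np.arctan2(w[1],w[0])).round(1),np.hypot(*w).round(4),end='; ')
w=onz(c,(185+210/4,455/4),.103)[:2]-AX;print('tip',np.degrees(np.arctan2(w[1],w[0])),np.hypot(*w))
s=meas();print(s)
a=pose(-77,.085,-1,.26);s1=rows(s,[[*(np.array(s[:2])+(np.array(a[:2])-s[:2])*i/9),.26,s[3]+(a[3]-s[3])*i/9] for i in range(1,10)]+[a])
s2=rows(s1,[pose(-77,.085,-1,z) for z in(.225,.185,.145,.115,.093,.093)]+[pose(-77,r,-1,.093) for r in(.075,.065,.0565,.0565)])
save(s2);print(s2)
E
```

```text
axis from ridges [0.51444059 0.15826415 0.0895    ]
-174.5 0.053; 7.3 0.053; -65.5 0.052; 114.6 0.0541; 43.3 0.0531; -138.0 0.0527; -28.5 0.0514; 150.0 0.0526; 79.2 0.0537; -101.9 0.0521; tip 174.22449577616283 0.04183559416422671
[np.float64(0.4137799734148312), np.float64(0.13176328394231235), np.float64(0.2605332861666781), np.float64(0.2442241512616632)]
[[[0,1.05,1.08,0.05,0.138],[0,2.1,2.17,0.05,0.275],[0,3.15,3.25,0.05,0.413],[0,4.2,4.33,0.05,0.551],[0,5.25,5.42,0.05,0.688],[0,6.31,6.5,0.05,0.826],[0,7.36,7.59,0.05,0.964],[0,8.41,8.67,0.05,1.101],[0,9.46,9.75,0.05,1.239],[0,9.46,9.75,0.05,1.239]]]
[[[0,0.0,0.0,3.5,0.0],[0,0.0,0.0,7.5,0.0],[0,0.0,0.0,11.5,0.0],[0,0.0,0.0,14.5,0.0],[0,0.0,0.0,16.7,0.0],[0,0.0,0.0,16.7,0.0],[0,-0.94,-0.34,16.7,0.0],[0,-1.88,-0.68,16.7,0.0],[0,-2.68,-0.97,16.7,0.0],[0,-2.68,-0.97,16.7,0.0]]]
[np.float64(0.5226856496627431), np.float64(0.08779016325168565), np.float64(0.09303328616667811), np.float64(-0.9947758487383369)]
```

Emit:
step_arm([
  [[0,1.05,1.1,0.05,0.138],[0,2.1,2.2,0.05,0.275],[0,3.15,3.25,0.05,0.413],[0,4.2,4.35,0.05,0.551],[0,5.25,5.4,0.05,0.688],[0,6.3,6.5,0.05,0.826],[0,7.35,7.6,0.05,0.964],[0,8.4,8.65,0.05,1.101],[0,9.45,9.75,0.05,1.239],[0,9.45,9.75,0.05,1.239]],
])

```text
time: 4.2
position: [0.5299, 0.0598, 0.2598]
tcp_rot: [0.0, 0.879, -0.477, -0.0]
ft_force: [0.4, 0.1, 0.1]
opening: 0.0006
grip_force: 0.0
```

Emit:
step_arm([
  [[0,0,0,3.5,0],[0,0,0,7.5,0],[0,0,0,11.5,0],[0,0,0,14.5,0],[0,0,0,16.7,0],[0,0,0,16.7,0],[0,-0.95,-0.35,16.7,0],[0,-1.9,-0.7,16.7,0],[0,-2.7,-0.95,16.7,0],[0,-2.7,-0.95,16.7,0]],
])

```text
time: 5.2
position: [0.5228, 0.0902, 0.0944]
tcp_rot: [-0.001, 0.88, -0.475, 0.001]
ft_force: [-0.4, -0.1, 0.5]
opening: 0.0005
grip_force: 0.0
```

```bash
sed -i 's/AX=.*;AL/AX=np.array([.5141,.1578]);AL/' plan.py; python3 - <<'E'
from h import *;from plan import *
cam('wrist','7.png');m=meas();print(m,readout.get_obs()['joint_pos'])
s=m;s[0:3]=[s[0],s[1],s[2]]
th=-77
for k in range(2):
    s=rows(s,[pose(th+8*i,.0545,-1,.093) for i in range(1,11)]);th+=80
save(s);print(th)
E
```

```text
[np.float64(0.5227653480671434), np.float64(0.08966412258810237), np.float64(0.09409257910976677), np.float64(-0.9914033119661991)] [ 6.86689815e-02 -1.24743319e-02  2.03599085e+00 -6.77771054e-05
  1.11611910e+00  2.63089833e+00]
[[[0,0.29,-0.9,0.11,-0.136],[0,0.52,-1.82,0.11,-0.276],[0,0.62,-2.76,0.11,-0.415],[0,0.59,-3.71,0.11,-0.555],[0,0.42,-4.65,0.11,-0.695],[0,0.13,-5.55,0.11,-0.834],[0,-0.28,-6.4,0.11,-0.974],[0,-0.81,-7.19,0.11,-1.114],[0,-1.45,-7.9,0.11,-1.253],[0,-2.18,-8.51,0.11,-1.393]]]
[[[0,0.35,-0.88,-0.0,-0.139],[0,0.58,-1.8,-0.0,-0.279],[0,0.67,-2.74,-0.0,-0.419],[0,0.64,-3.69,-0.0,-0.558],[0,0.47,-4.62,-0.0,-0.698],[0,0.17,-5.52,-0.0,-0.838],[0,-0.24,-6.38,-0.0,-0.977],[0,-0.78,-7.16,-0.0,-1.117],[0,-1.41,-7.86,-0.0,-1.256],[0,-2.14,-8.47,-0.0,-1.396]]]
83
```

View pics/7.png

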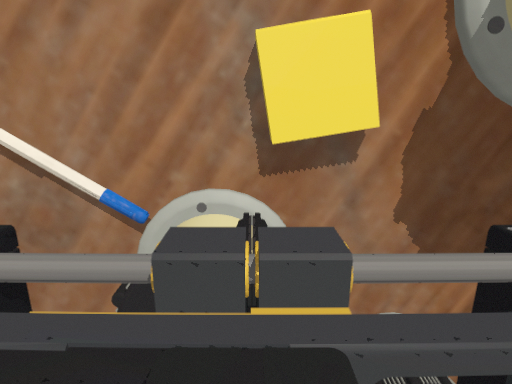

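The fingertip is at (252,225) in the gap beside the rim, with clear space to the block and marker. From here I'll plan from commanded poses, because the measured ones lag.

```bash
cat >> plan.py <<'E'
def adv(s,a):
    s=np.array(s);return [*(s[:2]+u(s[3])*a[1]/100+u(s[3]-np.pi/2)*a[2]/100),s[2]-a[3]/100,s[3]-a[4]]
E
python3 - <<'E'
from plan import *
s=adv([.41378,.13176,.26053,.24422],[0,9.45,9.75,.05,1.239]);s=adv(s,[0,-2.7,-.95,16.7,0]);print(s,meas())
th=-77
for k in range(3):
    s=rows(s,[pose(th+8*i,.0545,-1,.093) for i in range(1,11)]);th+=80
    if k==0:save(s)
E
```

```text
[np.float64(0.5223117957689606), np.float64(0.08782103760978602), np.float64(0.09303), np.float64(-0.9947800000000001)] [np.float64(0.5227653480671434), np.float64(0.08966412258810237), np.float64(0.09409257910976677), np.float64(-0.9914033119661991)]
[[[0,0.16,-1.04,0.0,-0.14],[0,0.39,-1.96,0.0,-0.279],[0,0.48,-2.9,0.0,-0.419],[0,0.45,-3.85,0.0,-0.558],[0,0.28,-4.79,0.0,-0.698],[0,-0.02,-5.69,0.0,-0.838],[0,-0.44,-6.54,0.0,-0.977],[0,-0.97,-7.33,0.0,-1.117],[0,-1.61,-8.03,0.0,-1.257],[0,-2.33,-8.64,0.0,-1.396]]]
[[[0,0.35,-0.88,0.0,-0.14],[0,0.58,-1.81,0.0,-0.279],[0,0.67,-2.75,0.0,-0.419],[0,0.64,-3.7,0.0,-0.559],[0,0.47,-4.63,0.0,-0.698],[0,0.17,-5.53,0.0,-0.838],[0,-0.25,-6.38,0.0,-0.978],[0,-0.78,-7.17,0.0,-1.117],[0,-1.42,-7.87,0.0,-1.257],[0,-2.15,-8.48,0.0,-1.396]]]
[[[0,0.35,-0.88,0.0,-0.14],[0,0.58,-1.8,0.0,-0.28],[0,0.68,-2.74,0.0,-0.419],[0,0.64,-3.69,0.0,-0.559],[0,0.47,-4.62,0.0,-0.699],[0,0.18,-5.53,0.0,-0.838],[0,-0.24,-6.38,0.0,-0.978],[0,-0.78,-7.16,0.0,-1.117],[0,-1.41,-7.86,0.0,-1.257],[0,-2.14,-8.47,0.0,-1.397]]]
```

Emit:
step_arm([
  [[0,0.15,-1.05,0,-0.14],[0,0.4,-1.95,0,-0.28],[0,0.5,-2.9,0,-0.419],[0,0.45,-3.85,0,-0.558],[0,0.3,-4.8,0,-0.698],[0,0,-5.7,0,-0.838],[0,-0.45,-6.55,0,-0.977],[0,-0.95,-7.35,0,-1.117],[0,-1.6,-8.05,0,-1.257],[0,-2.35,-8.65,0,-1.396]],
])

```text
time: 6.25
position: [0.5826, 0.1552, 0.0934]
tcp_rot: [0.001, 0.979, 0.203, 0.0]
ft_force: [0.3, -2.1, -0.5]
opening: 0.0008
grip_force: 1.0
```

```bash
python3 - <<'E'
from h import *;from plan import *
c=cam('top');d=cam('side')
s=adv([.52231,.08782,.09303,-.99478],[0,-2.35,-8.65,0,-1.396]);save(s);o=readout.get_obs();print(s,meas(),o['ft_force'],o['joint_pos'][5])
f=cv2.resize(c['frame'][166:246,203:303],(400,320),interpolation=2);g=cv2.resize(d['frame'][160:240,213:313],(400,320),interpolation=2)
cv2.imwrite('pics/8.png',np.hstack([f,g])[:,:,::-1])
E
```

```text
[np.float64(0.5820521329506431), np.float64(0.15464348053272667), np.float64(0.09303), np.float64(0.4012199999999999)] [np.float64(0.5826230132544702), np.float64(0.15602018428374337), np.float64(0.0934610129818582), np.float64(0.40365108314771364)] [ 1.70260722 -1.07338174 -0.42072524] 1.3404021519869787
```

View pics/8.png

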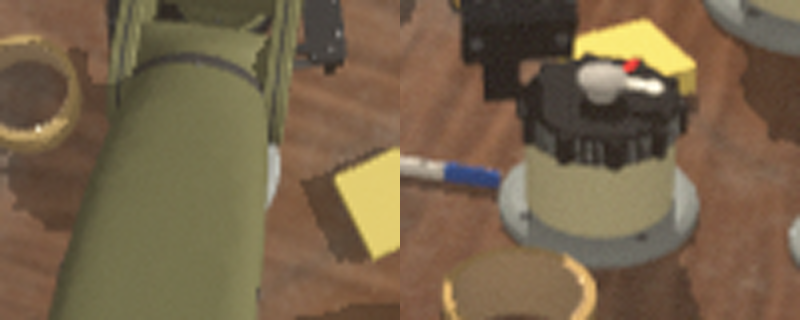

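The collar turns as planned. In the side view the mark has moved anticlockwise to crop (632,65), about 70° on, with roughly 2 N measured. Continuing the sweep.

Emit:
step_arm([
  [[0,0.35,-0.9,0,-0.14],[0,0.6,-1.8,0,-0.279],[0,0.65,-2.75,0,-0.419],[0,0.65,-3.7,0,-0.559],[0,0.45,-4.6,0,-0.698],[0,0.15,-5.5,0,-0.838],[0,-0.25,-6.4,0,-0.978],[0,-0.8,-7.15,0,-1.117],[0,-1.4,-7.85,0,-1.257],[0,-2.15,-8.5,0,-1.396]],
])

```text
time: 7.35
position: [0.5292, 0.2256, 0.0935]
tcp_rot: [0.0, 0.621, 0.784, 0.001]
ft_force: [-0.5, 0.7, 0.2]
opening: 0.0004
grip_force: 0.0
```

Emit:
step_arm([
  [[0,0.35,-0.9,0,-0.14],[0,0.6,-1.8,0,-0.279],[0,0.65,-2.75,0,-0.419],[0,0.65,-3.7,0,-0.559],[0,0.45,-4.6,0,-0.698],[0,0.15,-5.5,0,-0.838],[0,-0.25,-6.4,0,-0.978],[0,-0.8,-7.15,0,-1.117],[0,-1.4,-7.85,0,-1.257],[0,-2.15,-8.5,0,-1.396]],
])

```text
time: 8.35
position: [0.4508, 0.1856, 0.0934]
tcp_rot: [0.0, -0.028, 1.0, 0.001]
ft_force: [-0.1, 2.7, -0.0]
opening: 0.0005
grip_force: 1.0
```

Emit:
step_arm([
  [[0,0.35,-0.9,0,-0.14],[0,0.6,-1.8,0,-0.279],[0,0.65,-2.75,0,-0.419],[0,0.65,-3.7,0,-0.559],[0,0.45,-4.6,0,-0.698],[0,0.15,-5.5,0,-0.838],[0,-0.25,-6.4,0,-0.978],[0,-0.8,-7.15,0,-1.117]],
])

```text
time: 9.15
position: [0.4609, 0.1133, 0.0929]
tcp_rot: [-0.003, -0.553, 0.833, 0.001]
ft_force: [-6.3, -3.1, 6.1]
opening: 0.0005
grip_force: 3.9
```

```bash
cat >> plan.py <<'E'
M=[0,-2.15,-8.5,0,-1.396]
def mark(tag=''):   # angle of red mark about axis from side camera (height guess given), printed only
    from h import cam,onz,cv2
    c=cam('side');h=cv2.cvtColor(c['frame'],cv2.COLOR_RGB2HSV)
    r=((h[...,0]<8)|(h[...,0]>172))&(h[...,1]>130)&(h[...,2]>80);w=np.zeros_like(r);w[165:215,238:295]=1
    y,x=np.nonzero(r&w)
    if len(x)<3: print('mark hidden',len(x));return
    for z in(.0905,.0945,.0985):
        q=onz(c,(x.mean(),y.mean()),z)[:2]-AX;print('mark z',z,'deg',np.degrees(np.arctan2(q[1],q[0])).round(1),'r',np.hypot(*q).round(4),len(x))
E
python3 - <<'E'
from plan import *
s=load();s=adv(s,M);s=adv(s,M);s=adv(s,[0,-.8,-7.15,0,-1.117]);o=readout.get_obs()
print(o['time'],s,meas(),o['ft_force'],o['joint_pos']);mark();save(s)
th=227
# check where s is vs plan
print(pose(227,.0545,-1,.093))
E
```

```text
9.15 [np.float64(0.46273876162220573), np.float64(0.11347147159834645), np.float64(0.09303), np.float64(4.310219999999999)] [np.float64(0.4608661995591929), np.float64(0.11329366026790037), np.float64(0.09290142463766443), np.float64(4.314255034757288)] [-6.26277518 -3.12370192  6.12725817] [ 1.28198021e-01 -1.36248339e-01  2.15421274e+00 -6.29070968e-04
  1.12895605e+00 -2.61499018e+00]
mark z 0.0905 deg -0.6 r 0.0419 19
mark z 0.0945 deg 8.0 r 0.0407 19
mark z 0.0985 deg 16.9 r 0.0405 19
[np.float64(0.46289822470372427), np.float64(0.11303421714061282), 0.093, np.float64(4.310963252425994)]
```

By the side view the mark is only at about 4°, so the collar has turned about 184°. The corner slipped over some ridges because it sat too far out and the arm gave. I'll withdraw, rewind, and engage deeper: less tilt, with the corner at the disc wall.

```bash
sed -i 's/AX=.*;AL=np.radians(20)/AX=np.array([.5137,.1570]);AL=np.radians(8)/' plan.py; cat >> plan.py <<'E'
def back(s,th1,case,rho=.085,z=.093,n=36,out=.1):
    """withdraw then go round to pose(th1) at rho while unwinding; prints calls"""
    p=np.array(pose(th1,rho,case,z));c=np.array(s[:2])-AX;a0=np.arctan2(c[1],c[0]);c1=p[:2]-AX;a1=np.arctan2(c1[1],c1[0]);r1=np.hypot(*c1)
    da=(a1-a0+np.pi)%(2*np.pi)-np.pi
    P=[[*(AX+.08*u(a0)),z,s[3]],[*(AX+r1*u(a0)),z,s[3]]]+[[*(AX+r1*u(a0+da*i/n)),z,s[3]+(p[3]-s[3])*i/n] for i in range(1,n+1)]
    while P: s=rows(s,P[:10]);P=P[10:]
    return s
E
python3 - <<'E'
from plan import *
s=load();s=back(s,-44.5,-1,n=36);save(s);print(s)
E
```

```text
[[[0,1.16,0.58,0.0,0.0],[0,2.68,1.33,0.0,0.0],[0,2.85,0.95,0.0,0.137],[0,3.02,0.56,0.0,0.275],[0,3.16,0.17,0.0,0.412],[0,3.29,-0.23,0.0,0.55],[0,3.4,-0.63,0.0,0.687],[0,3.49,-1.04,0.0,0.825],[0,3.57,-1.46,0.0,0.962],[0,3.63,-1.87,0.0,1.099]]]
[[[0,-0.36,-0.22,0.0,0.138],[0,-0.72,-0.43,0.0,0.275],[0,-1.1,-0.62,0.0,0.413],[0,-1.48,-0.8,0.0,0.55],[0,-1.86,-0.96,0.0,0.688],[0,-2.26,-1.11,0.0,0.825],[0,-2.66,-1.23,0.0,0.962],[0,-3.06,-1.34,0.0,1.1],[0,-3.47,-1.43,0.0,1.237],[0,-3.89,-1.5,0.0,1.375]]]
[[[0,-0.14,0.39,0.0,0.137],[0,-0.26,0.8,0.0,0.274],[0,-0.36,1.21,0.0,0.412],[0,-0.44,1.62,0.0,0.549],[0,-0.5,2.03,0.0,0.687],[0,-0.55,2.45,0.0,0.824],[0,-0.58,2.87,0.0,0.962],[0,-0.59,3.29,0.0,1.099],[0,-0.58,3.71,0.0,1.236],[0,-0.56,4.13,0.0,1.374]]]
[[[0,0.42,0.03,0.0,0.137],[0,0.83,0.05,0.0,0.275],[0,1.25,0.06,0.0,0.412],[0,1.67,0.04,0.0,0.55],[0,2.09,0.0,0.0,0.687],[0,2.51,-0.05,0.0,0.824],[0,2.92,-0.12,0.0,0.962],[0,3.33,-0.21,0.0,1.099]]]
[np.float64(0.5757796119043761), np.float64(0.08265004906214506), np.float64(0.09303), np.float64(-0.636780000000001)]
```

Emit:
step_arm([
  [[0,1.15,0.6,0,0],[0,2.7,1.3,0,0],[0,2.85,0.95,0,0.137],[0,3.0,0.55,0,0.275],[0,3.15,0.15,0,0.412],[0,3.3,-0.25,0,0.55],[0,3.4,-0.65,0,0.687],[0,3.5,-1.05,0,0.825],[0,3.55,-1.45,0,0.962],[0,3.65,-1.85,0,1.1]],
])

```text
time: 10.2
position: [0.4652, 0.0732, 0.093]
tcp_rot: [0.0, -0.031, 1.0, 0.0]
ft_force: [0.5, 0.0, -0.1]
opening: 0.0003
grip_force: 0.0
```

Emit:
step_arm([
  [[0,-0.35,-0.2,0,0.138],[0,-0.7,-0.45,0,0.275],[0,-1.1,-0.6,0,0.413],[0,-1.5,-0.8,0,0.55],[0,-1.85,-0.95,0,0.688],[0,-2.25,-1.1,0,0.825],[0,-2.65,-1.25,0,0.962],[0,-3.05,-1.35,0,1.1],[0,-3.45,-1.45,0,1.237],[0,-3.9,-1.5,0,1.375]],
])

```text
time: 11.2
position: [0.5051, 0.061, 0.0931]
tcp_rot: [0.0, 0.611, 0.792, 0.0]
ft_force: [-0.7, 0.0, -0.2]
opening: 0.0003
grip_force: 0.0
```

Emit:
step_arm([
  [[0,-0.15,0.4,0,0.137],[0,-0.25,0.8,0,0.275],[0,-0.35,1.2,0,0.412],[0,-0.45,1.6,0,0.55],[0,-0.5,2.05,0,0.687],[0,-0.55,2.45,0,0.825],[0,-0.6,2.85,0,0.962],[0,-0.6,3.3,0,1.1],[0,-0.6,3.7,0,1.237],[0,-0.55,4.15,0,1.374]],
])

```text
time: 12.2
position: [0.5466, 0.0666, 0.0931]
tcp_rot: [-0.0, 0.974, 0.225, 0.0]
ft_force: [-0.1, 0.1, -0.9]
opening: 0.0005
grip_force: 0.0
```

Emit:
step_arm([
  [[0,0.4,0.05,0,0.137],[0,0.85,0.05,0,0.275],[0,1.25,0.05,0,0.412],[0,1.65,0.05,0,0.55],[0,2.1,0,0,0.687],[0,2.5,-0.05,0,0.825],[0,2.9,-0.1,0,0.962],[0,3.35,-0.2,0,1.099],[0,3.35,-0.2,0,1.099]],
])

```text
time: 13.1
position: [0.5759, 0.0836, 0.0932]
tcp_rot: [-0.0, 0.95, -0.314, 0.0]
ft_force: [0.4, 1.3, -0.6]
opening: 0.0005
grip_force: 0.0
```

```bash
python3 - <<'E'
from plan import *
s=adv([0.46273876,0.11347147,0.09303,4.31022],[0,3.65,-1.85,0,1.1]);s=adv(s,[0,-3.9,-1.5,0,1.375]);s=adv(s,[0,-.55,4.15,0,1.374]);s=adv(s,[0,3.35,-.2,0,1.099])
o=readout.get_obs();print(o['time'],s,meas(),o['ft_force'],o['joint_pos'][5]);mark()
Z=.094
print(pose(-44.5,.085,-1,Z))
s=rows(s,[pose(-44.5,r,-1,Z) for r in (.075,.065,.057,.052,.052)]+[pose(-44.5+8*i,.052,-1,Z) for i in range(1,6)]);save(s)
s=rows(s,[pose(-4.5+8*i,.052,-1,Z) for i in range(1,11)])
E
```

```text
13.1 [np.float64(0.5760174153025485), np.float64(0.0825893509664949), np.float64(0.09303), np.float64(-0.63778)] [np.float64(0.5759160771882094), np.float64(0.08356034325527935), np.float64(0.09318617012822225), np.float64(-0.6381551131883523)] [ 0.41845163  1.25947718 -0.64183899] 2.2605648826865368
mark z 0.0905 deg 2.5 r 0.0423 15
mark z 0.0945 deg 11.1 r 0.0414 15
mark z 0.0985 deg 19.8 r 0.0415 15
[np.float64(0.5758218061300129), np.float64(0.08263205920020988), 0.094, np.float64(-0.6370451769779303)]
[[[0,-1.01,-0.13,-0.1,-0.001],[0,-2.0,-0.27,-0.1,-0.001],[0,-2.79,-0.38,-0.1,-0.001],[0,-3.29,-0.45,-0.1,-0.001],[0,-3.29,-0.45,-0.1,-0.001],[0,-3.09,-1.32,-0.1,-0.14],[0,-3.02,-2.21,-0.1,-0.28],[0,-3.08,-3.11,-0.1,-0.42],[0,-3.26,-3.98,-0.1,-0.559],[0,-3.56,-4.83,-0.1,-0.699]]]
[[[0,0.2,-0.87,0.0,-0.139],[0,0.27,-1.76,0.0,-0.279],[0,0.21,-2.65,0.0,-0.419],[0,0.03,-3.53,0.0,-0.558],[0,-0.26,-4.38,0.0,-0.698],[0,-0.68,-5.17,0.0,-0.838],[0,-1.2,-5.9,0.0,-0.977],[0,-1.81,-6.55,0.0,-1.117],[0,-2.51,-7.1,0.0,-1.257],[0,-3.28,-7.56,0.0,-1.396]]]
```

Emit:
step_arm([
  [[0,-1.0,-0.15,-0.1,0],[0,-2.0,-0.25,-0.1,0],[0,-2.8,-0.4,-0.1,0],[0,-3.3,-0.45,-0.1,0],[0,-3.3,-0.45,-0.1,0],[0,-3.1,-1.3,-0.1,-0.14],[0,-3.0,-2.2,-0.1,-0.28],[0,-3.1,-3.1,-0.1,-0.42],[0,-3.25,-4.0,-0.1,-0.559],[0,-3.55,-4.85,-0.1,-0.699]],
])

```text
time: 14.15
position: [0.5771, 0.1435, 0.0944]
tcp_rot: [0.001, 0.999, 0.035, 0.001]
ft_force: [2.6, -3.2, 0.0]
opening: 0.0006
grip_force: 1.3
```

Emit:
step_arm([
  [[0,0.2,-0.85,0,-0.139],[0,0.25,-1.75,0,-0.279],[0,0.2,-2.65,0,-0.419],[0,0.05,-3.55,0,-0.558],[0,-0.25,-4.4,0,-0.698],[0,-0.7,-5.15,0,-0.838],[0,-1.2,-5.9,0,-0.977],[0,-1.8,-6.55,0,-1.117],[0,-2.5,-7.1,0,-1.257],[0,-3.3,-7.55,0,-1.396]],
])

```text
time: 15.15
position: [0.5391, 0.2174, 0.0947]
tcp_rot: [0.001, 0.743, 0.669, 0.001]
ft_force: [1.9, -1.0, 0.6]
opening: 0.0003
grip_force: 1.2
```

```bash
python3 - <<'E'
from plan import *
s=adv([.57601742,.08258935,.09303,-.63778],[0,-3.55,-4.85,-.1,-.699]);s=adv(s,[0,-3.3,-7.55,0,-1.396]);save(s)
o=readout.get_obs();print(o['time'],s,meas(),o['ft_force'],o['joint_pos'][5]);mark();print(pose(75.5,.052,-1,.094))
s=rows(s,[pose(75.5+8*i,.052,-1,.094) for i in range(1,11)])
E
```

```text
15.15 [np.float64(0.5388161692792989), np.float64(0.2160319342987585), np.float64(0.09403), np.float64(1.45722)] [np.float64(0.5391115985980545), np.float64(0.21736124580989802), np.float64(0.09467739955734877), np.float64(1.4655880184172438)] [ 1.85712782 -1.01462899  0.57016067] 0.3971476015716408
mark z 0.0905 deg 115.2 r 0.0367 21
mark z 0.0945 deg 113.4 r 0.0427 21
mark z 0.0985 deg 111.9 r 0.0486 21
[np.float64(0.5387810827609526), np.float64(0.2160341605049805), 0.094, np.float64(1.457349925415265)]
[[[0,0.19,-0.88,0.0,-0.14],[0,0.26,-1.77,0.0,-0.279],[0,0.21,-2.66,0.0,-0.419],[0,0.03,-3.54,0.0,-0.559],[0,-0.27,-4.38,0.0,-0.698],[0,-0.68,-5.18,0.0,-0.838],[0,-1.2,-5.91,0.0,-0.978],[0,-1.82,-6.55,0.0,-1.117],[0,-2.52,-7.11,0.0,-1.257],[0,-3.29,-7.57,0.0,-1.396]]]
```

It's pushing without slipping now: the mark is at 114° and tracking the finger.

Emit:
step_arm([
  [[0,0.2,-0.9,0,-0.14],[0,0.25,-1.75,0,-0.279],[0,0.2,-2.65,0,-0.419],[0,0.05,-3.55,0,-0.559],[0,-0.25,-4.4,0,-0.698],[0,-0.7,-5.2,0,-0.838],[0,-1.2,-5.9,0,-0.978],[0,-1.8,-6.55,0,-1.117],[0,-2.5,-7.1,0,-1.257],[0,-3.3,-7.55,0,-1.396]],
])

```text
time: 16.2
position: [0.4598, 0.1938, 0.0948]
tcp_rot: [0.0, 0.141, 0.99, 0.001]
ft_force: [-1.0, 3.4, 1.8]
opening: 0.0002
grip_force: 1.6
```

```bash
python3 - <<'E'
from plan import *
s=adv(load(),[0,-3.3,-7.55,0,-1.396]);save(s)
o=readout.get_obs();print(o['time'],s,meas(),o['ft_force'],o['joint_pos'][5]);mark();print(pose(155.5,.052,-1,.094))
s=rows(s,[pose(155.5+8*i,.052,-1,.094) for i in range(1,11)])
E
```

```text
16.2 [np.float64(0.46006263926035484), np.float64(0.19180113758145523), np.float64(0.09403), np.float64(2.85322)] [np.float64(0.45984743139881024), np.float64(0.19377570742751482), np.float64(0.09479753716403314), np.float64(2.858524676914511)] [-0.95145678  3.41301795  1.78224869] -0.9988777679556864
mark hidden 0
[np.float64(0.459917985357481), np.float64(0.1919512191487138), 0.094, np.float64(2.853613327010729)]
[[[0,0.21,-0.86,0.0,-0.14],[0,0.28,-1.76,0.0,-0.28],[0,0.23,-2.65,0.0,-0.419],[0,0.05,-3.53,0.0,-0.559],[0,-0.25,-4.37,0.0,-0.699],[0,-0.66,-5.16,0.0,-0.838],[0,-1.18,-5.89,0.0,-0.978],[0,-1.8,-6.54,0.0,-1.117],[0,-2.5,-7.1,0.0,-1.257],[0,-3.27,-7.55,0.0,-1.397]]]
```

Emit:
step_arm([
  [[0,0.2,-0.85,0,-0.14],[0,0.3,-1.75,0,-0.28],[0,0.25,-2.65,0,-0.419],[0,0.05,-3.55,0,-0.559],[0,-0.25,-4.35,0,-0.698],[0,-0.65,-5.15,0,-0.838],[0,-1.2,-5.9,0,-0.978],[0,-1.8,-6.55,0,-1.117],[0,-2.5,-7.1,0,-1.257],[0,-3.25,-7.55,0,-1.397]],
])

```text
time: 17.25
position: [0.4686, 0.1106, 0.094]
tcp_rot: [-0.002, -0.528, 0.849, 0.001]
ft_force: [-4.1, -1.7, 5.7]
opening: 0.0004
grip_force: 3.2
```

```bash
python3 - <<'E'
from plan import *
s=adv(load(),[0,-3.25,-7.55,0,-1.397]);save(s)
o=readout.get_obs();print(o['time'],s,meas(),o['ft_force'],o['joint_pos'][5]);mark()
E
```

```text
17.25 [np.float64(0.4697490174706751), np.float64(0.11017593266798116), np.float64(0.09403), np.float64(4.25022)] [np.float64(0.46856730628353344), np.float64(0.11056647708841882), np.float64(0.0939969264548675), np.float64(4.2535415188398105)] [-4.10492829 -1.6811818   5.6780095 ] -2.5618894746506586
mark z 0.0905 deg -88.7 r 0.0487 10
mark z 0.0945 deg -90.3 r 0.0423 10
mark z 0.0985 deg -92.6 r 0.0359 10
```

The mark is at -90°, so the collar is at about 450° with about 270° left. I'll rewind so the last push uses the ridge now at -18°.

```bash
python3 - <<'E'
from plan import *
s=load();s=back(s,-30,-1,z=.094,n=33);print(s,np.degrees(s[3]))
E
```

```text
[[[0,1.51,0.45,0.0,0.0],[0,3.13,0.94,0.0,0.0],[0,3.26,0.46,0.0,0.14],[0,3.37,-0.03,0.0,0.281],[0,3.45,-0.52,0.0,0.421],[0,3.5,-1.02,0.0,0.562],[0,3.53,-1.52,0.0,0.702],[0,3.54,-2.02,0.0,0.843],[0,3.52,-2.52,0.0,0.983],[0,3.47,-3.02,0.0,1.123]]]
[[[0,-0.48,-0.15,0.0,0.141],[0,-0.96,-0.27,0.0,0.281],[0,-1.45,-0.37,0.0,0.422],[0,-1.95,-0.44,0.0,0.562],[0,-2.44,-0.49,0.0,0.703],[0,-2.94,-0.51,0.0,0.843],[0,-3.44,-0.5,0.0,0.983],[0,-3.94,-0.47,0.0,1.124],[0,-4.44,-0.42,0.0,1.264],[0,-4.93,-0.34,0.0,1.405]]]
[[[0,0.03,0.5,0.0,0.14],[0,0.08,1.0,0.0,0.281],[0,0.15,1.49,0.0,0.421],[0,0.26,1.98,0.0,0.561],[0,0.38,2.47,0.0,0.702],[0,0.53,2.94,0.0,0.842],[0,0.71,3.41,0.0,0.983],[0,0.91,3.87,0.0,1.123],[0,1.13,4.32,0.0,1.264],[0,1.38,4.75,0.0,1.404]]]
[[[0,0.46,-0.19,0.0,0.14],[0,0.91,-0.41,0.0,0.281],[0,1.35,-0.65,0.0,0.421],[0,1.78,-0.91,0.0,0.562],[0,2.19,-1.2,0.0,0.702]]]
[np.float64(0.5924750695657776), np.float64(0.1005990855238814), np.float64(0.09403), np.float64(-0.38378000000000045)] -21.98897426153076
```

Emit:
step_arm([
  [[0,1.5,0.45,0,0],[0,3.15,0.95,0,0],[0,3.25,0.45,0,0.14],[0,3.35,-0.05,0,0.281],[0,3.45,-0.5,0,0.421],[0,3.5,-1.0,0,0.562],[0,3.55,-1.5,0,0.702],[0,3.55,-2.0,0,0.843],[0,3.5,-2.5,0,0.983],[0,3.45,-3.0,0,1.123]],
])

```text
time: 18.3
position: [0.4812, 0.0669, 0.0937]
tcp_rot: [-0.0, 0.011, 1.0, -0.0]
ft_force: [-0.5, -1.0, 0.3]
opening: 0.0002
grip_force: 0.0
```

Emit:
step_arm([
  [[0,-0.5,-0.15,0,0.141],[0,-0.95,-0.25,0,0.281],[0,-1.45,-0.35,0,0.422],[0,-1.95,-0.45,0,0.562],[0,-2.45,-0.5,0,0.703],[0,-2.95,-0.5,0,0.843],[0,-3.45,-0.5,0,0.983],[0,-3.95,-0.45,0,1.124],[0,-4.45,-0.4,0,1.264],[0,-4.95,-0.35,0,1.405]],
])

```text
time: 19.3
position: [0.5307, 0.0629, 0.0936]
tcp_rot: [-0.0, 0.655, 0.756, -0.0]
ft_force: [-0.1, 0.1, -0.0]
opening: 0.0007
grip_force: 0.0
```

Emit:
step_arm([
  [[0,0.05,0.5,0,0.14],[0,0.1,1.0,0,0.281],[0,0.15,1.5,0,0.421],[0,0.25,2.0,0,0.561],[0,0.4,2.45,0,0.702],[0,0.55,2.95,0,0.842],[0,0.7,3.4,0,0.983],[0,0.9,3.85,0,1.123],[0,1.15,4.3,0,1.264],[0,1.4,4.75,0,1.404]],
])

```text
time: 20.3
position: [0.5755, 0.0841, 0.0936]
tcp_rot: [-0.0, 0.988, 0.154, -0.0]
ft_force: [-0.4, 0.5, -0.4]
opening: 0.0003
grip_force: 0.0
```

Emit:
step_arm([
  [[0,0.45,-0.2,0,0.14],[0,0.9,-0.4,0,0.281],[0,1.35,-0.65,0,0.421],[0,1.8,-0.9,0,0.562],[0,2.2,-1.2,0,0.702],[0,2.2,-1.2,0,0.702]],
])

```text
time: 20.9
position: [0.5927, 0.1026, 0.0937]
tcp_rot: [0.0, 0.982, -0.191, -0.0]
ft_force: [0.4, 0.6, 0.1]
opening: 0.0004
grip_force: 0.0
```

```bash
python3 - <<'E'
from plan import *
s=load()
for a in([0,3.45,-3.,0,1.123],[0,-4.95,-.35,0,1.405],[0,1.4,4.75,0,1.404],[0,2.2,-1.2,0,.702]): s=adv(s,a)
save(s);o=readout.get_obs();print(o['time'],s,meas(),o['ft_force'],o['joint_pos'][5]);mark()
Z=.097;T=-30
s=rows(s,[pose(T,r,-1,Z) for r in (.075,.065,.057,.052,.052)]+[pose(T+8*i,.052,-1,Z) for i in range(1,6)])
s=rows(s,[pose(T+40+8*i,.052,-1,Z) for i in range(1,11)])
E
```

```text
20.9 [np.float64(0.5926485825648288), np.float64(0.10099341613945839), np.float64(0.09403), np.float64(-0.38378000000000045)] [np.float64(0.5927006684039068), np.float64(0.10256865663990508), np.float64(0.09367382732517984), np.float64(-0.38468292234629636)] [0.44815906 0.57103838 0.13930209] 2.0375742746483585
mark z 0.0905 deg -86.9 r 0.0478 9
mark z 0.0945 deg -88.3 r 0.0413 9
mark z 0.0985 deg -90.3 r 0.0349 9
[[[0,-0.99,-0.09,-0.3,0.0],[0,-1.98,-0.23,-0.3,0.0],[0,-2.77,-0.34,-0.3,0.0],[0,-3.27,-0.41,-0.3,0.0],[0,-3.27,-0.41,-0.3,0.0],[0,-3.07,-1.29,-0.3,-0.139],[0,-3.0,-2.18,-0.3,-0.279],[0,-3.06,-3.07,-0.3,-0.419],[0,-3.24,-3.95,-0.3,-0.558],[0,-3.53,-4.79,-0.3,-0.698]]]
[[[0,0.19,-0.88,0.0,-0.14],[0,0.26,-1.77,0.0,-0.279],[0,0.21,-2.66,0.0,-0.419],[0,0.03,-3.54,0.0,-0.558],[0,-0.27,-4.38,0.0,-0.698],[0,-0.68,-5.18,0.0,-0.838],[0,-1.2,-5.91,0.0,-0.977],[0,-1.82,-6.56,0.0,-1.117],[0,-2.52,-7.11,0.0,-1.257],[0,-3.29,-7.57,0.0,-1.396]]]
```

Emit:
step_arm([
  [[0,-1.0,-0.1,-0.3,0],[0,-2.0,-0.25,-0.3,0],[0,-2.75,-0.35,-0.3,0],[0,-3.25,-0.4,-0.3,0],[0,-3.25,-0.4,-0.3,0],[0,-3.05,-1.3,-0.3,-0.14],[0,-3.0,-2.2,-0.3,-0.28],[0,-3.05,-3.05,-0.3,-0.42],[0,-3.25,-3.95,-0.3,-0.559],[0,-3.55,-4.8,-0.3,-0.698]],
])

```text
time: 21.95
position: [0.5785, 0.1596, 0.0974]
tcp_rot: [0.001, 0.987, 0.16, 0.001]
ft_force: [3.1, -2.2, 0.3]
opening: 0.0009
grip_force: 1.3
```

Emit:
step_arm([
  [[0,0.2,-0.9,0,-0.14],[0,0.25,-1.75,0,-0.279],[0,0.2,-2.65,0,-0.419],[0,0.05,-3.55,0,-0.558],[0,-0.25,-4.4,0,-0.698],[0,-0.7,-5.2,0,-0.838],[0,-1.2,-5.9,0,-0.977],[0,-1.8,-6.55,0,-1.117],[0,-2.5,-7.1,0,-1.257],[0,-3.3,-7.55,0,-1.396]],
])

```text
time: 22.95
position: [0.5234, 0.2217, 0.0978]
tcp_rot: [0.001, 0.653, 0.757, 0.001]
ft_force: [2.5, -0.6, 1.4]
opening: 0.0005
grip_force: 1.3
```

```bash
python3 - <<'E'
from plan import *
s=load()
for a in([0,-3.55,-4.8,-.3,-.698],[0,-3.3,-7.55,0,-1.396]): s=adv(s,a)
save(s);o=readout.get_obs();print(o['time'],s,meas(),o['ft_force'],o['joint_pos'][5]);mark()
print(pose(90,.052,-1,.097));s=rows(s,[pose(90+8*i,.052,-1,.097) for i in range(1,11)])
E
```

```text
22.95 [np.float64(0.5229841593698028), np.float64(0.22039778325812748), np.float64(0.09703), np.float64(1.7102199999999994)] [np.float64(0.5234242253613373), np.float64(0.2216918377042798), np.float64(0.09781250872511442), np.float64(1.7178943827309516)] [ 2.50904331 -0.56752318  1.42541094] 0.15946795346785497
mark z 0.0905 deg 6.9 r 0.044 15
mark z 0.0945 deg 15.1 r 0.0436 15
mark z 0.0985 deg 23.4 r 0.0441 15
[np.float64(0.5232012177465567), np.float64(0.22043358479797642), 0.097, np.float64(1.7104226669544431)]
[[[0,0.19,-0.85,0.0,-0.14],[0,0.26,-1.74,0.0,-0.279],[0,0.21,-2.64,0.0,-0.419],[0,0.03,-3.51,0.0,-0.559],[0,-0.27,-4.36,0.0,-0.698],[0,-0.68,-5.15,0.0,-0.838],[0,-1.2,-5.88,0.0,-0.978],[0,-1.82,-6.53,0.0,-1.117],[0,-2.52,-7.09,0.0,-1.257],[0,-3.29,-7.54,0.0,-1.396]]]
```

Emit:
step_arm([
  [[0,0.2,-0.85,0,-0.14],[0,0.25,-1.75,0,-0.279],[0,0.2,-2.65,0,-0.419],[0,0.05,-3.5,0,-0.559],[0,-0.25,-4.35,0,-0.698],[0,-0.7,-5.15,0,-0.838],[0,-1.2,-5.9,0,-0.978],[0,-1.8,-6.55,0,-1.117],[0,-2.5,-7.1,0,-1.257],[0,-3.3,-7.55,0,-1.396]],
])

```text
time: 24.0
position: [0.4524, 0.1789, 0.0976]
tcp_rot: [-0.0, 0.015, 1.0, 0.001]
ft_force: [-0.9, 3.5, 3.0]
opening: 0.0003
grip_force: 1.7
```

```bash
python3 - <<'E'
from plan import *
s=adv(load(),[0,-3.3,-7.55,0,-1.396]);save(s)
o=readout.get_obs();print(o['time'],s,meas(),o['ft_force'],o['joint_pos'][5]);mark()
print(pose(170,.052,-1,.097));s=rows(s,[pose(170+8*i,.052,-1,.097) for i in range(1,9)]+[pose(234,.052,-1,.097)]*2)
E
```

```text
24.0 [np.float64(0.4528028814934052), np.float64(0.17722559040629446), np.float64(0.09703), np.float64(3.1062199999999995)] [np.float64(0.45236808467133066), np.float64(0.17887784498857479), np.float64(0.09762613509489526), np.float64(3.1110000315477193)] [-0.92936019  3.47929553  2.99836736] -1.2765952339158833
mark z 0.0905 deg 97.0 r 0.0313 20
mark z 0.0945 deg 97.9 r 0.0374 20
mark z 0.0985 deg 98.6 r 0.0435 20
[np.float64(0.45287998303690175), np.float64(0.17737199930291545), 0.097, np.float64(3.106686068549907)]
[[[0,0.19,-0.86,0.0,-0.14],[0,0.26,-1.75,0.0,-0.28],[0,0.2,-2.64,0.0,-0.419],[0,0.02,-3.52,0.0,-0.559],[0,-0.28,-4.36,0.0,-0.699],[0,-0.69,-5.16,0.0,-0.838],[0,-1.21,-5.89,0.0,-0.978],[0,-1.82,-6.54,0.0,-1.117],[0,-1.82,-6.54,0.0,-1.117],[0,-1.82,-6.54,0.0,-1.117]]]
```

Emit:
step_arm([
  [[0,0.2,-0.85,0,-0.14],[0,0.25,-1.75,0,-0.28],[0,0.2,-2.65,0,-0.419],[0,0.05,-3.5,0,-0.559],[0,-0.25,-4.35,0,-0.698],[0,-0.7,-5.15,0,-0.838],[0,-1.2,-5.9,0,-0.978],[0,-1.8,-6.55,0,-1.117],[0,-1.8,-6.55,0,-1.117],[0,-1.8,-6.55,0,-1.117]],
])

```text
time: 25.05
position: [0.4681, 0.1114, 0.0969]
tcp_rot: [-0.001, -0.513, 0.858, -0.0]
ft_force: [-3.2, -4.9, 3.7]
opening: 0.0003
grip_force: 2.8
```

```bash
python3 - <<'E'
from h import *;from plan import *
s=adv(load(),[0,-1.8,-6.55,0,-1.117]);save(s)
o=readout.get_obs();print(o['time'],s,meas(),o['ft_force'],o['joint_pos'][5]);mark()
c=cam('side');f=cv2.resize(c['frame'][165:220,220:310],(630,385),interpolation=2);cv2.imwrite('pics/9.png',f[:,:,::-1])
# where the true pointer axis would show: predicted pixels
for deg in(170,175,180,185):
    a=np.radians(deg);print(deg,((proj(c,[[*(AX+.040*u(a)),.103],[*(AX+.042*u(a)),.098]])-[220,165])*7).round().tolist())
print(pose(234,.052,-1,.097))
E
```

```text
25.05 [np.float64(0.4684751959677979), np.float64(0.1111299887446427), np.float64(0.09703), np.float64(4.2232199999999995)] [np.float64(0.4681260754255342), np.float64(0.11142062849028232), np.float64(0.09693062171286537), np.float64(4.219545970701457)] [-3.18987771 -4.90676378  3.65503569] -2.525170748757301
mark z 0.0905 deg 179.7 r 0.04 17
mark z 0.0945 deg 171.2 r 0.0416 17
mark z 0.0985 deg 163.5 r 0.044 17
170 [[400.0, 126.0], [404.0, 139.0]]
175 [[403.0, 121.0], [407.0, 134.0]]
180 [[405.0, 117.0], [410.0, 129.0]]
185 [[407.0, 112.0], [412.0, 124.0]]
[np.float64(0.46872802773148436), np.float64(0.11126582755455827), 0.097, np.float64(4.223696789826278)]
```

View pics/9.png

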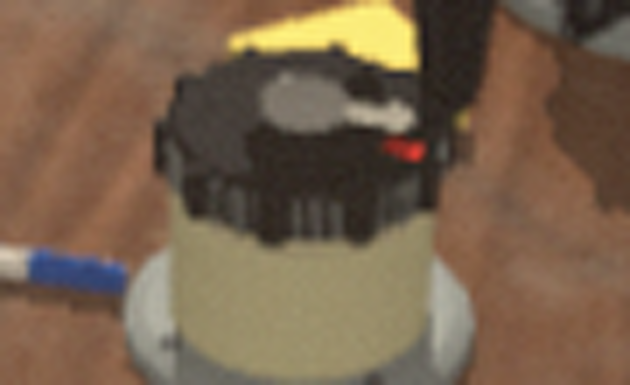

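The mark is at about 164.5°, roughly 15° short of the pointer. For the final push I'll bring the tool round so the wrist camera, on tool +x, looks onto the collar while I push.

```bash
python3 - <<'E'
from plan import *
s=load();s=back(s,-63.5,1,z=.097,n=15);print(s,np.degrees(s[3]))
E
```

```text
[[[0,1.49,0.44,0.0,0.0],[0,3.11,0.93,0.0,0.0],[0,3.3,0.21,0.0,0.137],[0,3.43,-0.52,0.0,0.273],[0,3.5,-1.25,0.0,0.41],[0,3.51,-1.99,0.0,0.547],[0,3.48,-2.72,0.0,0.683],[0,3.38,-3.46,0.0,0.82],[0,3.23,-4.18,0.0,0.957],[0,3.02,-4.89,0.0,1.093]]]
[[[0,-0.73,-0.09,0.0,0.137],[0,-1.47,-0.12,0.0,0.274],[0,-2.2,-0.1,0.0,0.411],[0,-2.94,-0.02,0.0,0.547],[0,-3.66,0.12,0.0,0.684],[0,-4.38,0.31,0.0,0.821],[0,-5.07,0.55,0.0,0.957]]]
[np.float64(0.5482088990007739), np.float64(0.06641705488215023), np.float64(0.09703), np.float64(2.1732199999999997)] 124.51633395342076
```

Emit:
step_arm([
  [[0,1.5,0.45,0,0],[0,3.1,0.95,0,0],[0,3.3,0.2,0,0.137],[0,3.45,-0.5,0,0.273],[0,3.5,-1.25,0,0.41],[0,3.5,-2.0,0,0.547],[0,3.5,-2.7,0,0.683],[0,3.4,-3.45,0,0.82],[0,3.25,-4.2,0,0.957],[0,3.0,-4.9,0,1.093]],
])

```text
time: 26.15
position: [0.498, 0.0631, 0.0966]
tcp_rot: [0.0, 0.01, 1.0, 0.0]
ft_force: [-0.5, -0.7, 0.4]
opening: 0.0002
grip_force: 0.0
```

Emit:
step_arm([
  [[0,-0.75,-0.1,0,0.137],[0,-1.45,-0.1,0,0.274],[0,-2.2,-0.1,0,0.411],[0,-2.95,0,0,0.547],[0,-3.65,0.1,0,0.684],[0,-4.4,0.3,0,0.821],[0,-5.05,0.55,0,0.957],[0,-5.05,0.55,0,0.957],[0,-5.05,0.55,0,0.957]],
])

```text
time: 27.05
position: [0.548, 0.068, 0.0966]
tcp_rot: [-0.0, 0.464, 0.886, 0.0]
ft_force: [-0.4, 0.0, -0.2]
opening: 0.0005
grip_force: 0.0
```

```bash
python3 - <<'E'
from h import *;from plan import *
s=load()
for a in([0,3.,-4.9,0,1.093],[0,-5.05,.55,0,.957]):s=adv(s,a)
save(s);o=readout.get_obs();print(o['time'],s,meas(),o['ft_force'],o['joint_pos'][5]);mark()
c=cam('wrist','10.png')
for deg in(165,175,180):
    a=np.radians(deg);print(deg,proj(c,[[*AX,.108],[*(AX+.040*u(a)),.103],[*(AX+.042*u(a)),.098]]).round(1).tolist())
Z=.097;T=-63.5
s=rows(s,[pose(T,r,1,Z) for r in (.075,.065,.057,.052,.052)]+[pose(T+4*i,.052,1,Z) for i in range(1,5)])
E
```

```text
27.05 [np.float64(0.5481911627976512), np.float64(0.06654888484550311), np.float64(0.09703), np.float64(2.1732199999999997)] [np.float64(0.5480020777458009), np.float64(0.06800395365026807), np.float64(0.09655226413018574), np.float64(2.1758543301838627)] [-0.3930844   0.02365131 -0.18958962] -0.5791042237341482
mark z 0.0905 deg 179.2 r 0.0397 16
mark z 0.0945 deg 170.7 r 0.0413 16
mark z 0.0985 deg 163.0 r 0.0438 16
165 [[303.7, 52.6], [242.3, -22.9], [239.6, -22.1]]
175 [[303.7, 52.6], [230.7, -9.8], [227.9, -8.8]]
180 [[303.7, 52.6], [225.8, -2.5], [222.9, -1.4]]
[[[0,0.98,0.14,0.0,0.0],[0,1.97,0.28,0.0,0.0],[0,2.76,0.39,0.0,0.0],[0,3.26,0.46,0.0,0.0],[0,3.26,0.46,0.0,0.0],[0,3.15,0.89,0.0,-0.07],[0,3.06,1.33,0.0,-0.139],[0,3.01,1.78,0.0,-0.209],[0,2.99,2.22,0.0,-0.279]]]
```

View pics/10.png

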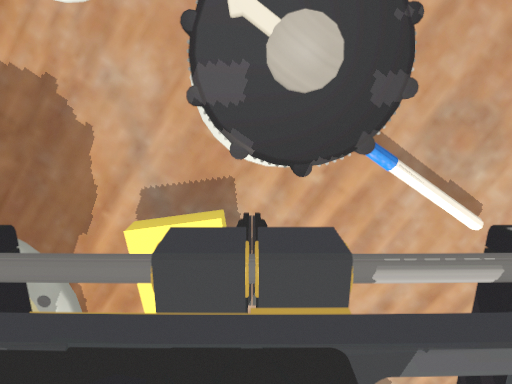

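The collar, cap (305,51) and pointer (pointing up-left from (270,25)) are in clear view. I'm engaging and pushing part of the remainder, then measuring from this camera.

Emit:
step_arm([
  [[0,1.0,0.15,0,0],[0,1.95,0.3,0,0],[0,2.75,0.4,0,0],[0,3.25,0.45,0,0],[0,3.25,0.45,0,0],[0,3.15,0.9,0,-0.07],[0,3.05,1.35,0,-0.14],[0,3.0,1.8,0,-0.21],[0,3.0,2.2,0,-0.28],[0,3.0,2.2,0,-0.28]],
])

```text
time: 28.15
position: [0.55, 0.104, 0.0973]
tcp_rot: [0.001, 0.336, 0.942, -0.001]
ft_force: [1.8, -4.8, -0.1]
opening: 0.0006
grip_force: 2.7
```

```bash
cat > rel.py <<'E'
from h import *;from plan import AX
def rel():
    c=cam('wrist');h=cv2.cvtColor(c['frame'],cv2.COLOR_RGB2HSV);p=proj(c,[[*AX,.103]])[0]
    W=np.zeros(h.shape[:2],bool);x0,y0=np.maximum(p-130,0).astype(int);W[y0:min(215,int(p[1]+130)),x0:int(p[0]+130)]=1
    red=(W&((h[...,0]<8)|(h[...,0]>172))&(h[...,1]>150)).astype(np.uint8)
    y,x=np.nonzero(red);print('axis px',p.round(1),'red n',len(x))
    A=lambda q:np.degrees(np.arctan2(q[1]-AX[1],q[0]-AX[0]))%360
    pts=np.array([onz(c,(a,b),.098)[:2] for a,b in zip(x,y)])
    if len(x):
        m=pts.mean(0);print('mark',A(m).round(1),np.hypot(*(m-AX)).round(4),'extent',np.hypot(*(pts-AX).T).min().round(4),np.hypot(*(pts-AX).T).max().round(4))
        far=pts[np.hypot(*(pts-AX).T)>.044];print(' outer part',A(far.mean(0)).round(1))
    wh=W&(h[...,1]<45)&(h[...,2]>185);y,x=np.nonzero(wh)
    q=np.array([onz(c,(a,b),.103)[:2] for a,b in zip(x,y)]);r=np.hypot(*(q-AX).T)
    for lo,hi in((.019,.026),(.026,.034),(.034,.042)):
        k=q[(r>lo)&(r<hi)]
        if len(k):print(' ptr',lo,len(k),A(k.mean(0)).round(1))
    g=cv2.inRange(h,(0,0,90),(180,70,200))&W.astype(np.uint8)*255
    cs=[k for k in cv2.findContours(g.astype(np.uint8),0,1)[0] if cv2.pointPolygonTest(k,tuple(map(float,p)),False)>0]
    if cs:
        (a,b),rr=cv2.minEnclosingCircle(max(cs,key=cv2.contourArea));print('cap px',a,b,rr,'->',onz(c,(a,b),.108))
    return c
E
python3 - <<'E'
from plan import *;from rel import rel
s=adv(load(),[0,3.,2.2,0,-.28]);save(s);o=readout.get_obs();print(o['time'],s,meas(),o['ft_force']);mark();rel()
E
```

```text
28.15 [np.float64(0.5493191511255556), np.float64(0.10373393079588633), np.float64(0.09703), np.float64(2.45322)] [np.float64(0.5500035010233177), np.float64(0.1039630016516998), np.float64(0.09725610160480877), np.float64(2.4560568501100795)] [ 1.78673704 -4.7514359  -0.14570822]
mark z 0.0905 deg -166.6 r 0.0436 13
mark z 0.0945 deg -174.9 r 0.0437 13
mark z 0.0985 deg 177.1 r 0.0447 13
axis px [288.9 126.1] red n 398
mark 176.9 0.0457 extent 0.0394 0.0505
 outer part 176.9
 ptr 0.019 301 174.9
 ptr 0.026 410 176.1
 ptr 0.034 365 176.1
cap px 280.0264587402344 115.52204132080078 51.329959869384766 -> [0.50698025 0.15651664 0.108     ]
```

The mark (176.9°) lines up with the pointer (176.1°) to within 1°. Now I'll back the finger off the ridge, withdraw radially and rise.

```bash
python3 - <<'E'
from plan import *
s=load();T=-47.5;Z=.097
s=rows(s,[pose(T-3,.052,1,Z),pose(T-6,.053,1,Z),pose(T-6,.065,1,Z),pose(T-6,.085,1,Z),pose(T-6,.1,1,.11),pose(T-6,.1,1,.15)]+[pose(T-6,.1,1,.18)]*3)
E
```

```text
[[[0,0.09,-0.3,0.0,0.053],[0,0.12,-0.64,0.0,0.106],[0,-1.05,-0.93,0.0,0.106],[0,-2.99,-1.41,0.0,0.106],[0,-4.44,-1.78,-1.3,0.106],[0,-4.44,-1.78,-5.3,0.106],[0,-4.44,-1.78,-8.3,0.106],[0,-4.44,-1.78,-8.3,0.106],[0,-4.44,-1.78,-8.3,0.106]]]
```

Emit:
step_arm([
  [[0,0,-0.3,0,0.05],[0,0,-0.65,0,0.1],[0,-1.05,-0.95,0,0.1],[0,-3.0,-1.4,0,0.1],[0,-4.5,-1.8,-1.3,0.1],[0,-4.5,-1.8,-5.3,0.1],[0,-4.5,-1.8,-8.3,0.1],[0,-4.5,-1.8,-8.3,0.1],[0,-4.5,-1.8,-8.3,0.1]],
])

```text
time: 29.15
position: [0.5741, 0.0614, 0.1818]
tcp_rot: [0.001, 0.384, 0.923, 0.001]
ft_force: [-0.1, -0.0, -0.8]
opening: -0.0001
grip_force: 0.0
```

```bash
python3 - <<'E'
from plan import *;from rel import rel
o=readout.get_obs();print(o['time'],meas(),o['ft_force']);mark();rel()
E
```

```text
29.15 [np.float64(0.5741254695011758), np.float64(0.06142186152568805), np.float64(0.18178554481461512), np.float64(2.3540259848345917)] [-0.12520561 -0.02979247 -0.81169076]
mark z 0.0905 deg -166.1 r 0.0448 13
mark z 0.0945 deg -174.1 r 0.0448 13
mark z 0.0985 deg 178.0 r 0.0457 13
axis px [287.6  48.9] red n 49
mark 180.0 0.0426 extent 0.0391 0.0464
 outer part 180.4
 ptr 0.019 146 174.3
 ptr 0.026 181 175.8
 ptr 0.034 146 176.4
```

The mark is clipped at the frame edge here. I'll hover closer over the holder, tips well above the cap, for a clean check.

Emit:
step_arm([
  [[0,2,0,-1,0],[0,4,0,-2,0],[0,6,0,-2,0],[0,6,0,-2,0],[0,6,0,-2,0],[0,6,0,-2,0]],
])

```text
time: 29.85
position: [0.5302, 0.1045, 0.199]
tcp_rot: [-0.0, 0.383, 0.924, -0.0]
ft_force: [0.3, 0.3, -0.3]
opening: 0.0004
grip_force: 0.0
```

```bash
python3 - <<'E'
from plan import *;from rel import *
o=readout.get_obs();print(o['time'],meas());c=rel();h=cv2.cvtColor(c['frame'],cv2.COLOR_RGB2HSV)
# red edges per radius, and pointer edges
A=lambda q:np.degrees(np.arctan2(q[1]-AX[1],q[0]-AX[0]))%360
y,x=np.nonzero(((h[...,0]<8)|(h[...,0]>172))&(h[...,1]>150));
P=np.array([onz(c,(a,b),.098)[:2] for a,b in zip(x,y)]);r=np.hypot(*(P-AX).T);k=r<.055;P=P[k];r=r[k]
for lo in(.034,.037,.040,.043,.046,.049):
    g=[A(p) for p in P[(r>lo)&(r<lo+.003)]]
    if g:print(lo,len(g),min(g).round(1),max(g).round(1))
# true axis from collar ridges not needed; cap circle via Hough
G=cv2.cvtColor(c['frame'],cv2.COLOR_RGB2GRAY);p=proj(c,[[*AX,.108]])[0];rr=np.linalg.norm(proj(c,[[AX[0]+.017,AX[1],.108]])[0]-p)
H=cv2.HoughCircles(cv2.medianBlur(G,3),cv2.HOUGH_GRADIENT,1,400 and 20,param1=80,param2=15,minRadius=int(rr-4),maxRadius=int(rr+4))
for q in (H[0] if H is not None else []):
    if np.hypot(*(q[:2]-p))<10:print('cap',q,p,onz(c,q[:2],.108))
E
```

```text
29.85 [np.float64(0.5302084206686033), np.float64(0.1045328198441358), np.float64(0.1990384732582517), np.float64(2.3547993357836807)]
axis px [283.3 136.3] red n 150
mark 177.1 0.0455 extent 0.0391 0.0505
 outer part 177.0
 ptr 0.019 100 175.2
 ptr 0.026 135 176.7
 ptr 0.034 111 176.3
0.037 4 171.3 182.2
0.04 33 171.6 182.2
0.043 42 171.5 182.1
0.046 47 172.1 182.0
0.049 24 172.5 181.9
cap [285.5 135.5  22.2] [283.87908915 136.81686173] [0.51385743 0.15857347 0.108     ]
```

```bash
python3 -c "
from workcell import order;print(order.hand_in())"
```

```text
the job is handed in; nothing more can be done
None
```

I turned the collar anticlockwise until the red mark came under the pointer for the second time, aligned within about 1°, and handed the job in at about 30 s with the robot clear; I steered clear of the loose things but did not re-measure where they lie at the end.

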